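Set up a casting flask on the vibrating table

TASK

Set up the casting flask on the vibrating table: press the sprue base down between the two spring jaws until it lies flat on the steel plate, midway along the jaws, then stand the wax tree in the base's socket, lower the tall steel flask over the tree on to the base, and last fit the pouring collar over the flask's top, each part upright and fully seated before the next. Leave the short flask, the wax blank and the glass jar standing where they are.

Things in the scene. Friction and masses are not known exactly. Their poses are not given: they have to be found in the camera images.
- holder: Grey vibrating table fixed to the bench, 140 mm (its x) by 120 mm (its y), 36 mm high, with a bare steel top plate; origin at the centre of its underside, z up. Two dark steel spring jaws on the plate face each other along its own x axis; its two sides in y are open, so fingers closing along its y pass beside the jaws.
- jaws (a point): Point on the vibrating table's plate midway between the jaws; axes as the table's. Jaws are 24 mm wide in y. At rest their upright faces are 56 mm apart up to 14.5 mm above the plate, then flare to 72 mm apart at 26.5 mm. Each slides outward up to 10 mm on a spring (2.4 N, plus 0.4 N per mm). Pressing the 60 mm base straight down opens each by 2 mm and takes about 5 to 15 N.
- base_c (a point): Centre of the aluminium sprue base, half-way up (13 mm above its underside), z up. A round disc 60 mm in diameter, 16 mm thick (lower edge chamfered 1.5 mm), with a raised boss 10 mm high, 41 mm wide at its foot and 34 mm at its top; 26 mm high in all. In the boss a round socket 27 mm wide, 10 mm deep, its floor level with the disc's top face.
- tree_c (a point): Centre of the green wax tree, half-way up (37 mm above its underside), z up. It stands upright, 74 mm tall: round foot 22 mm in diameter and 6 mm high; 9 mm stem with small rings on sprues reaching 18 mm from the axis, between 12 and 46 mm up; plain round head 14 mm in diameter from 48 mm up to the top, to grip it by.
- flask_c (a point): Centre of the tall steel flask, half-way up (40 mm above its underside): a plain tube open at both ends, standing upright, 54 mm outside diameter, 46 mm bore, 80 mm high. z along its axis. It stands on the base's disc, around the boss.
- collar_c (a point): Centre of the black plastic pouring collar, half-way up (13 mm above its underside), z up: a ring 69 mm in outside diameter, 26 mm high, lying flat the right way up. Its lower 10 mm is a skirt of 62 mm bore that slips over the flask's top; above that the bore is 40 mm, so an inside ledge, 10 mm above its underside, rests on the flask's rim.
- short_flask_c (a point): Centre of the short steel flask, half-way up (25 mm above its underside): a tube of the same 54 mm diameter and 46 mm bore but only 50 mm high, too low to cover the wax tree. Not used; leave it standing where it is.
- blank: Small upright blue wax blank, a cylinder 24 mm in diameter and 36 mm high, origin at the centre of its underside. A bystander.
- jar: Small amber glass jar with a steel cap, 30 mm in diameter and 40 mm high, origin at the centre of its underside. A bystander.
Things that resemble listed ones, but are neither listed nor needed, are in the scene too. Leave any blue or pink look-alike of the part that bears tree_c alone.

How it is judged:
By the outcome, as a careful person would: the job done as asked, in the order asked, and still so for the second after the job is handed in, with the robot touching nothing.
It also fails if it takes over 136 s, if anything falls off the work surface, if the arm or the gripper's body presses on something with over 40 N, if the wrist force passes 120 N, or if a joint passes its speed limit or range.

ROBOT

A 7-joint arm with a two-finger parallel gripper is mounted at the origin on the work surface. World frame = base frame: x ahead of the robot, y to its left, z up, the work surface at z = 0. Lengths are in m, angles in degrees, forces in N, time in s.
With the tool pointing down it reaches from about 0.425 to 0.875 m from the base axis. Payload 4.7 kg.
Tool frame: the origin (TCP) lies midway between the tips of the shut fingers; the grasp point (between the pads) lies env.grip_point_offset behind it (env.grip_point_offset is the distance from the TCP to the grasp point, in m); z points along the fingers, y is the line along which they close (so a half turn about z gives the same grasp; the last joint's range is limited). The gripper opens to 87 mm and grips with 3 to 60 N. Pads are 19 mm wide; open, the fingers measure 117 mm over their backs; the gripper's body (75 mm by 190 mm) begins 51 mm behind the grasp point.
Start: joints at [66.641, 18.392, -4.016, 83.108, 1.295, 78.541, -3.26], TCP at [0.266, -0.593, 0.202] pointing down, gripper open.
Joint ranges: [-163.93, 163.93], [-17.29, 119.83], [-79.2, 71.16], [3.27, 140.29], [-89.18, 269.18], [5.43, 117.66], [-154.24, 154.24]. Speed limits (degrees/s): [147.25, 147.25, 180, 180, 180, 180, 180].

INTERFACE

Orientations are given as [roll, pitch, yaw] about the fixed x, y, z axes, in that order (R = Rz(yaw) Ry(pitch) Rx(roll)).
In Python, from cell import env gives the robot as it stands.
- The arm moves only by the shell command python3 -m creep 'ROWS' [FORCE]. ROWS is a JSON object of lists of equal length, an entry for each row: "translation": the shift along the tool's x, y, z in units of 0.08 m (1.0 is 0.08 m), a list of three; "turn": the turn, a rotation vector about the tool's x, y, z in units of 180 degrees (1.0 is 180 degrees), a list of three; "grip": the opening, from 0 (shut) to 1 (fully open). In form: {"translation": [[x, y, z], ...], "turn": [[ax, ay, az], ...], "grip": [grip, ...]}. A call has 1 to 5 rows; each row shifts and turns the commanded pose from where the row before left it, along the tool's axes as they then stand; what a row does not reach is not made up. A row lasts 1/8 s, in which the tool goes at most 62.5 mm and 10.7 degrees, less where a joint would pass 70% of its speed; a pose out of reach is approached as far as the arm can. A call with a number of a shift or a turn outside -1 to 1 is refused whole. A call with a gripper value outside its range is refused whole. The fingers move at their own pace and stop on an object; FORCE is the grip in N (left out, the last holds). Time passes only in rows, so rows that do not move let the fingers close. It gives the time, the measured TCP pose, the force, the opening and the grip force at its end, in the units of the state.
- env.get_obs(): the state, without advancing time (a new reading comes with each control period).
- env.read_camera(name): name is "side" or "top" or "wrist"; returns a dict with "frame" (480x640x3 uint8, red, green, blue), "z_map" (480x640 float32, m along the optical axis (not along the pixel's ray), 0 where there is no reading), "K" (3x3 intrinsics, pixels), "D" ([k1, k2, p1, p2, k3] as OpenCV has them; the pictures are not rectified), "rvec" (rotation vector, rad) and "tvec" (3), from world to camera coordinates, as OpenCV has them. Camera axes: x right, y down, z forward; pixel columns grow to the right and rows downward; lengths in m; the calibration is good to about 2 mm. A picture is of the moment at which its call begins.
- env.sign_off(): hands the job in; it is judged then, once.
The state is a dict: "time_s": time; "qpos": joint angles; "joint_velocities": joint speeds; "effort": joint torques, N m; "tool_pos": TCP position; "tool_rot": TCP orientation; "force": force on the tool from outside, world axes, zero at the start; "wrist_torque": the same for the moment, N m; "grip_width": finger opening in m; "grasp_force": force on a finger pad.
Only numpy, scipy, OpenCV 4.12 (cv2) and the standard library are available. Lean on these libraries where they do the work, as an engineer would, in place of code of your own. Each camera call takes 0.05 s, during which the arm holds its last target. There are 200 camera calls.

## Working session

There is one attempt and no reset: what is moved stays moved. The work goes in short steps, Python scripts to look and compute and a shell command to move; the robot and the scene stay as the last step left them, time stands still between calls to the robot, and variables do not carry over. Pictures are saved under pics/ and viewed, at most 18 in all, crops included, and the job is handed in when it is done.

```bash
ls; mkdir -p pics; cat > h.py <<'E'
import numpy as np, cv2
from cell import env
def cam(n):
    d=env.read_camera(n); np.savez('/tmp/'+n+'.npz',**{k:np.array(v) for k,v in d.items()}); return d
def load(n): return dict(np.load('/tmp/'+n+'.npz'))
def ray(d,u,v):
    R=cv2.Rodrigues(np.array(d['rvec'],float))[0]; t=np.array(d['tvec'],float).ravel()
    p=cv2.undistortPoints(np.array([[[u,v]]],float),np.array(d['K'],float),np.array(d['D'],float))[0,0]
    return R,t,np.array([p[0],p[1],1.])
def at_z(d,u,v,z):
    R,t,r=ray(d,u,v); c=-R.T@t; w=R.T@r; return c+w*(z-c[2])/w[2]
def at_d(d,u,v):
    R,t,r=ray(d,u,v); return R.T@(r*d['z_map'][int(v),int(u)]-t)
def cloud(d):
    R=cv2.Rodrigues(np.array(d['rvec'],float))[0]; t=np.array(d['tvec'],float).ravel()
    v,u=np.mgrid[:480,:640]; uv=np.stack([u,v],-1).reshape(-1,1,2).astype(float)
    p=cv2.undistortPoints(uv,np.array(d['K'],float),np.array(d['D'],float))[:,0]
    z=d['z_map'].reshape(-1,1); P=(np.c_[p,np.ones(len(p))]*z-t)@R
    P[z[:,0]==0]=np.nan; return P.reshape(480,640,3)
def save(d,name): cv2.imwrite('pics/'+name,cv2.cvtColor(d['frame'],cv2.COLOR_RGB2BGR))
E
python3 - <<'E'
from h import *
for n in('top','side'): save(cam(n),n+'0.png')
o=env.get_obs(); print(o, env.grip_point_offset)
E
```

```text
pics
{'time_s': 0.1, 'qpos': array([66.64070868, 18.43645679, -4.01837922, 83.16681289,  1.29463979,
       78.54020881, -3.26017525]), 'joint_velocities': array([ 0.03323596, -0.14177816, -0.07954509, -0.11841073,  0.03666799,
        0.07446117,  0.07763761]), 'effort': array([-3.89737488e-04, -4.92571807e+01, -4.06008437e-01, -3.13398314e+01,
       -6.41197152e-02,  3.94538802e-02,  3.96765040e-05]), 'tool_pos': array([ 0.26588165, -0.59256352,  0.20066229]), 'tool_rot': array([-1.79901743e+02,  4.09133349e-03,  2.41713204e+01]), 'force': array([ 0.68985721, -0.58992158, -1.09122566]), 'wrist_torque': array([-0.05899891, -0.01103458,  0.04408417]), 'grasp_force': 0.0, 'grip_width': 0.0869028384002051} 0.0187
```

View pics/top0.png

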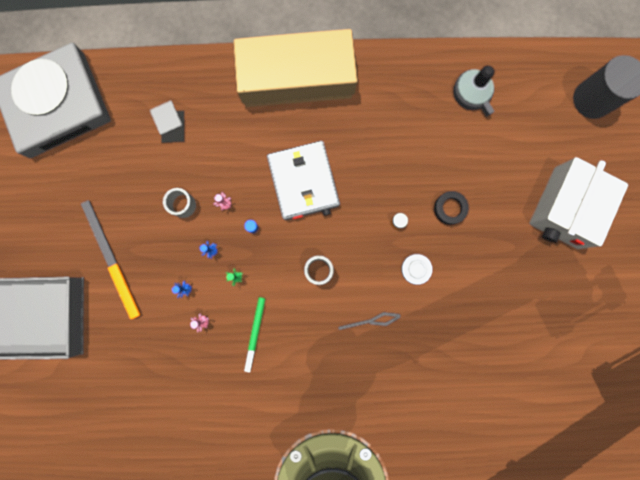

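View pics/side0.png

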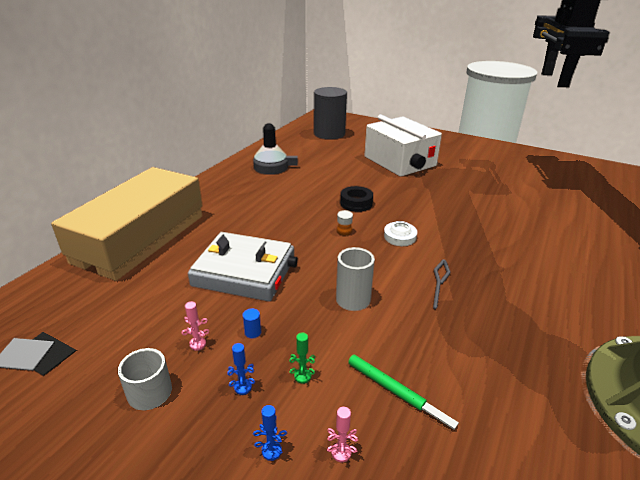

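The top view shows the holder at about (303,180) with its jaws at (298,160) and (307,197). The base is at (417,269), the tall flask (319,270), the green tree (235,277), the collar (451,208), the jar (400,220), the short flask (177,202) and the blank (251,227). The side view agrees.

```bash
python3 - <<'E'
from h import *
d=load('top');P=cloud(d)
def c(n,u,v,r,zlo,zhi):
    Q=P[v-r:v+r+1,u-r:u+r+1].reshape(-1,3);Q=Q[(Q[:,2]>zlo)&(Q[:,2]<zhi)]
    (x,y),rr=cv2.minEnclosingCircle((Q[:,:2]*1000).astype(np.float32))
    print(n,len(Q),Q.mean(0).round(4),'circ',x,y,rr,'zmax',Q[:,2].max())
c('base',417,269,22,.012,.03);c('boss',417,269,22,.022,.03);c('flask',319,270,22,.072,.09)
c('tree',235,277,16,.06,.09);c('collar',451,208,24,.022,.03);c('jar',400,220,14,.035,.05)
c('short',177,202,24,.042,.06);c('blank',251,227,14,.03,.045)
Q=P[135:225,260:345].reshape(-1,3);Q=Q[(Q[:,2]>.032)&(Q[:,2]<.042)];print('holder',cv2.minAreaRect((Q[:,:2]*1000).astype(np.float32)))
Q=P[135:225,260:345];m=(Q[...,2]>.055)&(Q[...,2]<.07);n,l,s,ce=cv2.connectedComponentsWithStats(m.astype(np.uint8))
for i in range(1,n): print('jaw',s[i,4],ce[i]+[260,135],Q[l==i].mean(0),Q[l==i].min(0),Q[l==i].max(0))
R=cv2.Rodrigues(d['rvec'])[0];print('campos',-R.T@d['tvec'].ravel())
i=cv2.resize(cv2.cvtColor(d['frame'],cv2.COLOR_RGB2BGR)[130:300,200:440],None,fx=3.3,fy=3.3,interpolation=cv2.INTER_CUBIC);cv2.imwrite('pics/crop1.png',i)
E
```

```text
base 666 [ 0.4365 -0.1884  0.0177] circ 436.7478332519531 -188.9356689453125 30.401504516601562 zmax 0.02979750002696981
boss 111 [ 0.4362 -0.1875  0.0252] circ 436.6877136230469 -187.87120056152344 19.199758529663086 zmax 0.02979750002696981
flask 178 [0.4395 0.0142 0.0797] circ 439.4518737792969 14.047650337219238 26.792177200317383 zmax 0.08401705218991662
tree 48 [0.4312 0.1824 0.0724] circ 431.2664794921875 182.8826141357422 6.875454902648926 zmax 0.07673209571108792
collar 551 [ 0.5619 -0.2656  0.0259] circ 562.287109375 -266.84857177734375 34.94871139526367 zmax 0.029990627687383888
jar 157 [ 0.5357 -0.1539  0.0398] circ 536.218994140625 -154.41079711914062 14.496147155761719 zmax 0.043815208441070834
short 213 [0.5869 0.2948 0.0485] circ 587.5696411132812 295.0750427246094 27.668058395385742 zmax 0.054244591576785725
blank 99 [0.5337 0.1483 0.0356] circ 534.0604248046875 149.18670654296875 11.598073959350586 zmax 0.03955790015383703
holder ((627.1784057617188, 39.989871978759766), (135.70974731445312, 114.90412902832031), 12.767901420593262)
jaw 56 [297.44642857 158.78571429] [0.6625494  0.04823242 0.06038191] [0.65636808 0.03698523 0.05547554] [0.66789657 0.05927008 0.06468906]
jaw 43 [306.3255814 192.6744186] [0.59334408 0.03235744 0.06062173] [0.58803145 0.02102915 0.05551865] [0.59952849 0.04501229 0.06538185]
campos [0.41717659 0.01544153 0.95613789]
```

View pics/crop1.png

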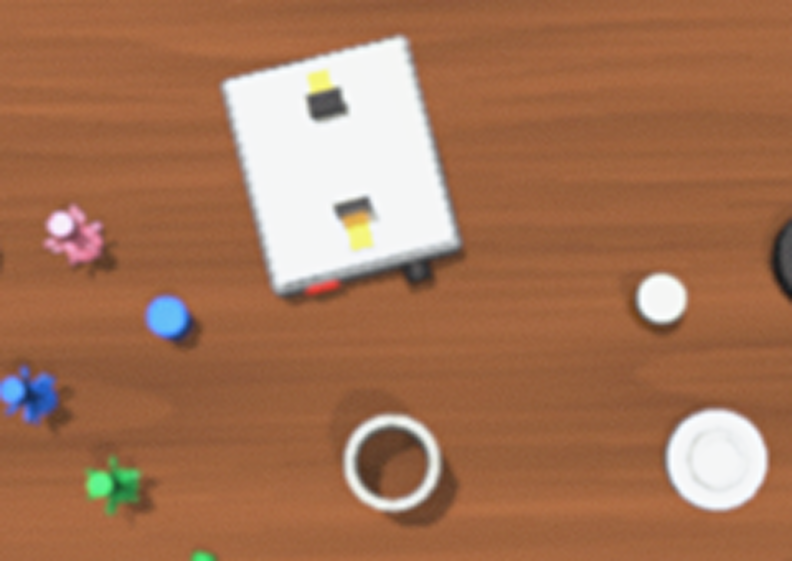

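```bash
cat >> h.py <<'E'
from scipy.spatial.transform import Rotation as Ro
def need(x,y,z,yaw=None):
    o=env.get_obs(); R=Ro.from_euler('xyz',o['tool_rot'],degrees=True)
    print('tcp',o['tool_pos'].round(4),o['tool_rot'].round(2),'t',round(o['time_s'],2),'F',o['force'].round(1),'w',o['grip_width'],o['grasp_force'])
    print('need units',(R.inv().apply(np.array([x,y,z])-o['tool_pos'])/.08).round(3))
E
python3 -m creep '{"translation":[[0,0,0],[0,0,0]],"turn":[[0,0,0.0315],[0,0,0.0315]],"grip":[1,1]}'
python3 -m creep '{"translation":[[0.32,-0.445,0],[0.32,-0.445,0],[0.32,-0.445,0],[0.32,-0.445,0],[0.32,-0.445,0]],"turn":[[0,0,0],[0,0,0],[0,0,0],[0,0,0],[0,0,0]],"grip":[1,1,1,1,1]}'
python3 -m creep '{"translation":[[0.32,-0.445,0],[0.32,-0.445,0],[0.32,-0.445,0],[0.32,-0.445,0],[0.32,-0.445,0]],"turn":[[0,0,0],[0,0,0],[0,0,0],[0,0,0],[0,0,0]],"grip":[1,1,1,1,1]}'
python3 -m creep '{"translation":[[0,0,0]],"turn":[[0,0,0]],"grip":[1]}'
python3 - <<'E'
from h import *
save(cam('wrist'),'w1.png'); need(.4367,-.1885,.1)
E
```

```text
time_s: 0.35
tool_pos: [0.2659, -0.5927, 0.201]
tool_rot: [-179.9, 0.0, 12.6]
force: [-0.2, 0.0, 1.0]
grip_width: 0.0873
grasp_force: 0.0
time_s: 0.98
tool_pos: [0.3517, -0.3895, 0.2013]
tool_rot: [-180.0, 0.0, 12.8]
force: [-0.4, -0.4, 1.0]
grip_width: 0.0873
grasp_force: 0.0
time_s: 1.6
tool_pos: [0.4368, -0.1876, 0.2014]
tool_rot: [-180.0, 0.0, 12.8]
force: [-0.2, -0.7, -0.5]
grip_width: 0.0873
grasp_force: 0.0
time_s: 1.72
tool_pos: [0.4379, -0.1851, 0.2015]
tool_rot: [-180.0, -0.0, 13.2]
force: [-0.5, -1.2, -0.5]
grip_width: 0.0865
grasp_force: 0.0
tcp [ 0.4369 -0.1877  0.2015] [1.7999e+02 3.0000e-02 1.3030e+01] t 1.77 F [-0.2 -0.  -0.4] w 0.08704839338769634 0.0
need units [-0.004  0.009  1.268]
```

View pics/w1.png

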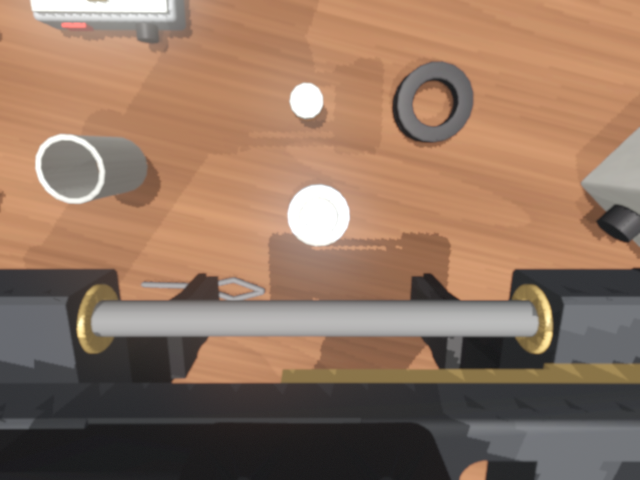

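The wrist view shows the base at (319,214) between the fingers, the collar at (434,101), and the tall flask at (92,168). I'll measure it from the depth.

```bash
cat >> h.py <<'E'
def circ(n,cx,cy,r,zlo,zhi):
    "points within r of (cx,cy) in a height band: bounding circle in mm"
    P=cloud(load(n)).reshape(-1,3); m=(np.hypot(P[:,0]-cx,P[:,1]-cy)<r)&(P[:,2]>zlo)&(P[:,2]<zhi); Q=P[m]
    a=np.percentile(Q,1,axis=0);b=np.percentile(Q,99,axis=0)
    print(n,len(Q),'mid',((a+b)/2).round(4),'size',(b-a).round(4),'circ',cv2.minEnclosingCircle((Q[:,:2]*1000).astype(np.float32)))
E
python3 - <<'E'
from h import *
circ('wrist',.4367,-.188,.045,.012,.02);circ('wrist',.4367,-.188,.045,.022,.03);circ('wrist',.562,-.2665,.05,.022,.03)
E
```

```text
wrist 2288 mid [ 0.4373 -0.1889  0.0169] size [0.0563 0.0561 0.0053] circ ((437.0053405761719, -188.71810913085938), 30.052560806274414)
wrist 470 mid [ 0.4373 -0.1888  0.0249] size [0.0352 0.0353 0.0054] circ ((437.2611999511719, -188.7744598388672), 18.63692283630371)
wrist 3318 mid [ 0.5618 -0.2655  0.0255] size [0.0644 0.0647 0.0051] circ ((562.0234375, -266.04278564453125), 34.35369110107422)
```

```bash

python3 -m creep '{"translation":[[0,0.012,0.5],[0,0,0.5],[0,0,0.5],[0,0,0.5],[0,0,0.3]],"turn":[[0,0,0],[0,0,0],[0,0,0],[0,0,0],[0,0,0]],"grip":[1,1,1,1,1]}'
python3 -m creep '{"translation":[[0,0,0.17],[0,0,0],[0,0,0]],"turn":[[0,0,0],[0,0,0],[0,0,0]],"grip":[1,1,1]}'
python3 -m creep '{"translation":[[0,0,0],[0,0,0],[0,0,0],[0,0,0],[0,0,0]],"turn":[[0,0,0],[0,0,0],[0,0,0],[0,0,0],[0,0,0]],"grip":[0,0,0,0,0]}' 55
```

```text
time_s: 2.4
tool_pos: [0.4347, -0.191, 0.0153]
tool_rot: [-179.9, 0.2, 12.7]
force: [-0.7, -0.7, -0.2]
grip_width: 0.0867
grasp_force: 0.0
time_s: 2.78
tool_pos: [0.4377, -0.1908, 0.005]
tool_rot: [179.9, -0.1, 12.8]
force: [-0.4, -0.2, 0.1]
grip_width: 0.087
grasp_force: 0.0
time_s: 3.4
tool_pos: [0.4369, -0.1901, 0.0041]
tool_rot: [180.0, 0.0, 12.8]
force: [-0.3, -0.2, -0.4]
grip_width: 0.045
grasp_force: 0.0
```

```bash

python3 - <<'E'
from h import *
save(cam('wrist'),'w2.png');save(cam('side'),'s2.png'); need(.437,-.1887,.003)
a=cv2.imread('pics/w2.png')[100:480];b=cv2.resize(cv2.imread('pics/s2.png')[180:290,330:480],None,fx=3,fy=3,interpolation=cv2.INTER_CUBIC)
c=np.zeros((600,800,3),np.uint8);w=cv2.resize(a,(450,267));c[:267,:450]=w;c[270:600,:450]=b;cv2.imwrite('pics/m2.png',c)
E
```

```text
tcp [ 0.4369 -0.19    0.004 ] [180.     0.    12.83] t 3.5 F [ 0.1 -0.5  0.9] w 0.03671211151039054 0.0
need units [ 0.005 -0.016  0.013]
```

View pics/m2.png

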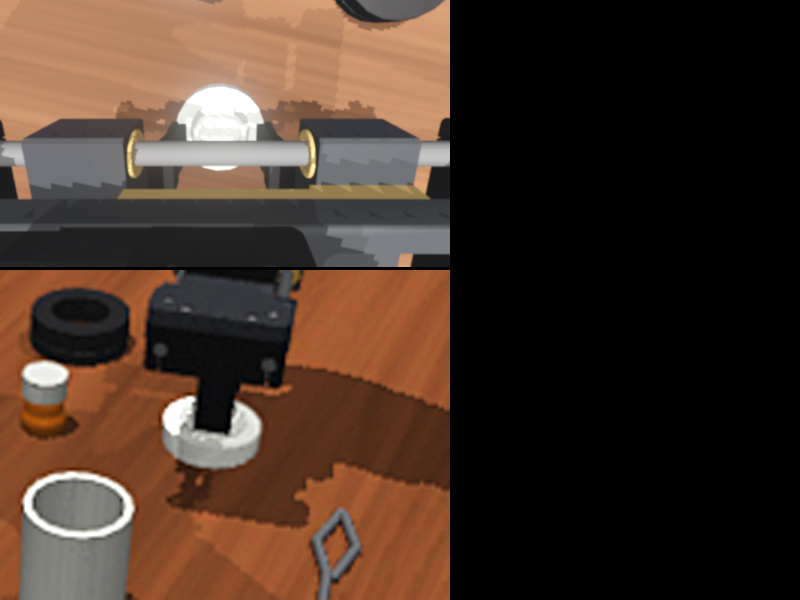

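The closing fingers went in above the disc, towards the boss, so the tips seem to retract when open. I'll reopen and measure the tip height.

```bash

python3 -m creep '{"translation":[[0,0,-0.3],[0,0,0],[0,0,0],[0,0,0],[0,0,0]],"turn":[[0,0,0],[0,0,0],[0,0,0],[0,0,0],[0,0,0]],"grip":[0.78,0.78,0.78,0.78,0.78]}'
python3 - <<'E'
from h import *
need(.437,-.1887,.003);print(env.grip_point_offset)
d=cam('side');P=cloud(d);f=d['frame'].astype(int)
o=env.get_obs();R=Ro.from_euler('xyz',o['tool_rot'],degrees=True)
L=R.inv().apply((P.reshape(-1,3)-o['tool_pos']))
m=(abs(L[:,0])<.02)&(abs(L[:,1])<.07)&(L[:,2]>-.08)&(L[:,2]<.02)&(f.reshape(-1,3).max(1)<70)
Q=L[m]
for s in(-1,1):
    q=Q[(s*Q[:,1]>.02)]; 
    if len(q): print(s,len(q),'lowest tool z',np.sort(q[:,2])[-8:].round(4), 'y range',np.percentile(q[q[:,2]>q[:,2].max()-.02][:,1],[2,98]).round(4))
v=circ('wrist',.437,-.188,.045,.012,.02)
cam('wrist');circ('wrist',.437,-.188,.045,.012,.02);circ('wrist',.437,-.188,.045,.022,.03)
x=cv2.resize(cv2.cvtColor(d['frame'],cv2.COLOR_RGB2BGR)[180:280,350:470],None,fx=6,fy=6,interpolation=cv2.INTER_CUBIC);cv2.imwrite('pics/s3.png',x)
E
```

```text
time_s: 4.12
tool_pos: [0.4365, -0.1898, 0.0274]
tool_rot: [-180.0, 0.0, 12.8]
force: [0.1, -0.8, -0.3]
grip_width: 0.0671
grasp_force: 0.0
tcp [ 0.4365 -0.1898  0.0274] [-1.7996e+02  5.0000e-02  1.2830e+01] t 4.12 F [ 0.1 -0.8 -0.3] w 0.0670678597522704 0.0
need units [ 0.01  -0.012  0.306]
0.0187
-1 279 lowest tool z [-0.0237 -0.0232 -0.0231 -0.0224 -0.0223 -0.0219 -0.0216 -0.0213] y range [-0.0457 -0.041 ]
1 1 lowest tool z [-0.0225] y range [0.0325 0.0325]
wrist 5894 mid [ 0.4376 -0.187   0.0167] size [0.0574 0.0524 0.0058] circ ((436.9819030761719, -188.8121795654297), 30.190515518188477)
wrist 6313 mid [ 0.4416 -0.1887  0.017 ] size [0.0488 0.0564 0.0056] circ ((437.1378173828125, -188.77426147460938), 29.981271743774414)
wrist 1378 mid [ 0.4389 -0.1886  0.0247] size [0.0327 0.0357 0.0053] circ ((437.6085205078125, -188.52630615234375), 18.84046745300293)
```

View pics/s3.png

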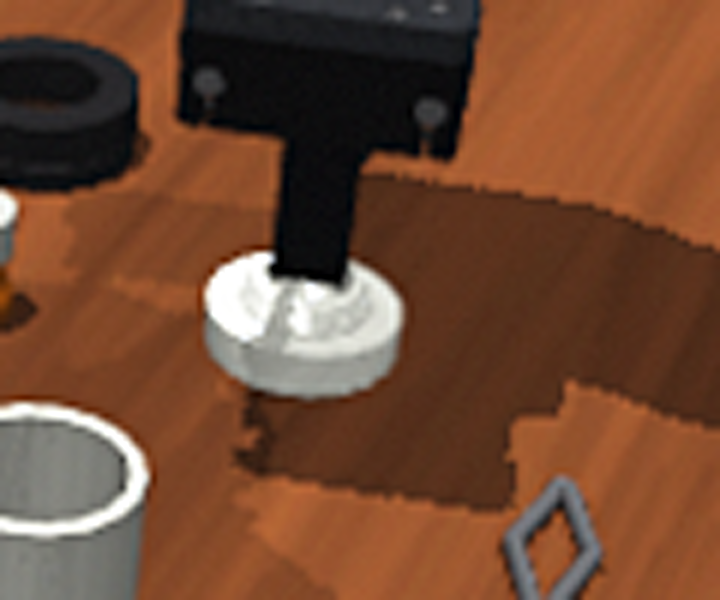

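```bash

python3 -m creep '{"translation":[[0.008,-0.013,0],[0,0,0],[0,0,0.15],[0,0,0.15],[0,0,0]],"turn":[[0,0,0],[0,0,0],[0,0,0],[0,0,0],[0,0,0]],"grip":[0.9,0.9,0.9,0.9,0.9]}'
python3 -m creep '{"translation":[[0,0,0.07],[0,0,0.07],[0,0,0]],"turn":[[0,0,0],[0,0,0],[0,0,0]],"grip":[0.9,0.9,0.9]}'
cat >> h.py <<'E'
def tips():
    d=cam('side');P=cloud(d);f=d['frame'].astype(int);o=env.get_obs();R=Ro.from_euler('xyz',o['tool_rot'],degrees=True)
    L=R.inv().apply((P.reshape(-1,3)-o['tool_pos']))
    m=(abs(L[:,0])<.02)&(abs(L[:,1])<.07)&(L[:,1]<-.0)&(L[:,2]>-.08)&(L[:,2]<.02)&(f.reshape(-1,3).max(1)<50)
    print('w',o['grip_width'],'tcp z',o['tool_pos'][2],'tip behind tcp',np.sort(L[m][:,2])[-12:].round(4))
E
python3 -c "
from h import *
need(.437,-.1888,0);tips()"
```

```text
time_s: 4.85
tool_pos: [0.4359, -0.1882, 0.0024]
tool_rot: [-179.9, 0.1, 12.8]
force: [0.7, 1.1, 0.4]
grip_width: 0.0783
grasp_force: 0.0
time_s: 5.22
tool_pos: [0.4369, -0.1887, -0.0076]
tool_rot: [-180.0, 0.0, 12.8]
force: [0.0, 0.7, 0.5]
grip_width: 0.0784
grasp_force: 0.0
tcp [ 0.4369 -0.1887 -0.0076] [-1.7997e+02  4.0000e-02  1.2830e+01] t 5.22 F [0.  0.7 0.5] w 0.07836360858223063 0.0
need units [ 0.001  0.001 -0.095]
w 0.07882918747050877 tcp z -0.007348954798121379 tip behind tcp [-0.022  -0.0216 -0.0214 -0.0212 -0.0197 -0.008  -0.0077 -0.007  -0.0067
 -0.0066 -0.0064 -0.0054]
```

```bash

python3 -m creep '{"translation":[[0,0,0.04],[0,0,0.04],[0,0,0.03],[0,0,0]],"turn":[[0,0,0],[0,0,0],[0,0,0],[0,0,0]],"grip":[0.9,0.9,0.9,0.9]}'
python3 -m creep '{"translation":[[0,0,0],[0,0,0],[0,0,0],[0,0,0],[0,0,0]],"turn":[[0,0,0],[0,0,0],[0,0,0],[0,0,0],[0,0,0]],"grip":[0,0,0,0,0]}' 55
python3 -c "
from h import *
need(.437,-.1888,0);tips()"
```

```text
time_s: 5.78
tool_pos: [0.4371, -0.1888, -0.0162]
tool_rot: [-180.0, 0.0, 12.8]
force: [0.1, -0.9, -0.5]
grip_width: 0.0786
grasp_force: 0.0
time_s: 6.4
tool_pos: [0.4374, -0.189, -0.0159]
tool_rot: [180.0, -0.0, 12.8]
force: [-0.1, 0.2, 0.7]
grip_width: 0.0582
grasp_force: 55.0
tcp [ 0.4374 -0.189  -0.0159] [ 1.7999e+02 -1.0000e-02  1.2830e+01] t 6.4 F [-0.1  0.2  0.7] w 0.058214158315206474 55.00018894672394
need units [-0.004 -0.003 -0.198]
w 0.05851342774664869 tcp z -0.015878695789555454 tip behind tcp [-0.0213 -0.0212 -0.0211 -0.021  -0.0206 -0.0203 -0.0196 -0.016  -0.0154
 -0.015  -0.0139 -0.0138]
```

```bash

python3 -m creep '{"translation":[[0,0,-0.2],[0,0,-0.4],[0,0,-0.5],[0,0,-0.5],[0,0,-0.4]],"turn":[[0,0,0],[0,0,0],[0,0,0],[0,0,0],[0,0,0]],"grip":[0,0,0,0,0]}'
python3 -c "
from h import *
need(.53,.018,.15)"
```

```text
time_s: 7.08
tool_pos: [0.4376, -0.1888, 0.1467]
tool_rot: [179.9, -0.1, 12.8]
force: [0.2, 0.2, -1.6]
grip_width: 0.0581
grasp_force: 55.0
tcp [ 0.4376 -0.1888  0.1467] [ 1.7992e+02 -8.0000e-02  1.2840e+01] t 7.08 F [ 0.2  0.2 -1.6] w 0.05814727755619201 54.99944597482681
need units [ 1.701 -2.264 -0.042]
```

```bash

python3 -m creep '{"translation":[[0.34,-0.453,0],[0.34,-0.453,0],[0.34,-0.453,0],[0.34,-0.453,0],[0.34,-0.453,0]],"turn":[[0,0,0],[0,0,0],[0,0,0],[0,0,0],[0,0,0]],"grip":[0,0,0,0,0]}'
python3 -m creep '{"translation":[[0,0,0],[0,0,0]],"turn":[[0,0,0],[0,0,0]],"grip":[0,0]}'
python3 - <<'E'
from h import *
save(cam('wrist'),'w4.png');need(.6275,.04,.0201)
P=cloud(load('wrist'))
Q=P.reshape(-1,3);q=Q[(abs(Q[:,2]-.036)<.003)&(Q[:,0]>.5)];print(len(q),cv2.minAreaRect((q[:,:2]*1000).astype(np.float32)))
m=((P[...,2]>.05)&(P[...,2]<.07)&(abs(P[...,0]-.6275)<.06)&(abs(P[...,1]-.04)<.04)).astype(np.uint8)
n,l,s,c=cv2.connectedComponentsWithStats(m)
for i in range(1,n):
    if s[i,4]>30: print(s[i,4],c[i],P[l==i].mean(0).round(4),P[l==i].min(0).round(4),P[l==i].max(0).round(4))
E
```

```text
time_s: 7.7
tool_pos: [0.53, 0.0193, 0.145]
tool_rot: [180.0, -0.0, 12.8]
force: [0.1, -0.6, -1.5]
grip_width: 0.0583
grasp_force: 55.0
time_s: 7.95
tool_pos: [0.5293, 0.0174, 0.1443]
tool_rot: [180.0, 0.0, 12.8]
force: [-0.1, -0.2, -1.9]
grip_width: 0.0583
grasp_force: 55.0
tcp [0.5292 0.0166 0.1442] [1.7994e+02 4.0000e-02 1.2750e+01] t 8.0 F [ 0.5  0.  -1.9] w 0.0583570729267606 54.99935567378998
need units [ 1.264 -0.016  1.55 ]
26510 ((605.6301879882812, 44.58795166015625), (176.2225341796875, 406.4229431152344), 5.080504894256592)
917 [313.23773173  33.7306434 ] [0.6602 0.0482 0.058 ] [0.6523 0.0355 0.05  ] [0.6685 0.0607 0.0649]
604 [313.81953642 141.9884106 ] [0.5949 0.033  0.0584] [0.5872 0.0204 0.0501] [0.6034 0.0454 0.0645]
```

View pics/w4.png

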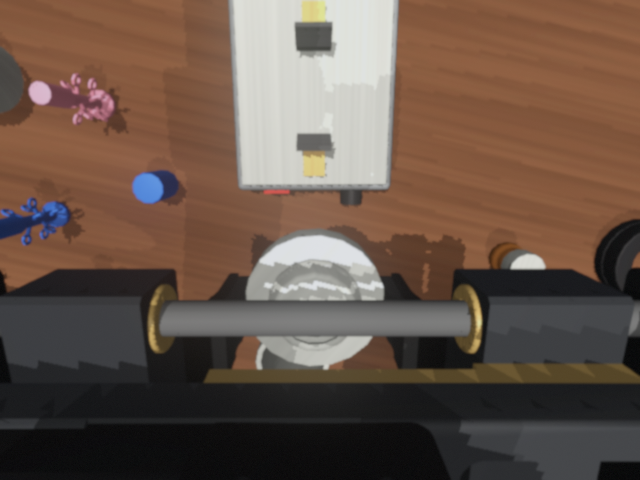

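The wrist view shows the jaws at (313,34) and (314,142), square to the gripper. The base is held level at (315,295). I'll go above the jaws next.

```bash

python3 -m creep '{"translation":[[0.4,-0.015,0],[0.4,0,0],[0.4,0,0.2],[0.07,0,0.4],[0,0,0.35]],"turn":[[0,0,0],[0,0,0],[0,0,0],[0,0,0],[0,0,0]],"grip":[0,0,0,0,0]}'
python3 -m creep '{"translation":[[0,0,0.1],[0,0,0],[0,0,0]],"turn":[[0,0,0],[0,0,0],[0,0,0]],"grip":[0,0,0]}' 60
python3 -c "
from h import *
need(.628,.0403,.0201)"
```

```text
time_s: 8.62
tool_pos: [0.6285, 0.0396, 0.0668]
tool_rot: [180.0, 0.1, 12.7]
force: [-0.9, 0.7, -1.8]
grip_width: 0.0583
grasp_force: 55.0
time_s: 9.0
tool_pos: [0.6295, 0.0413, 0.0617]
tool_rot: [180.0, -0.1, 12.8]
force: [0.7, 1.0, -1.1]
grip_width: 0.0584
grasp_force: 60.0
tcp [0.6295 0.0413 0.0617] [ 1.7995e+02 -1.4000e-01  1.2790e+01] t 9.0 F [ 0.7  1.  -1.1] w 0.05835308685268179 59.999245405197144
need units [-0.022  0.008  0.52 ]
```

```bash

python3 -m creep '{"translation":[[-0.02,0.008,0.1],[0,0,0.1],[0,0,0.1],[0,0,0]],"turn":[[0,0,0],[0,0,0],[0,0,0],[0,0,0]],"grip":[0,0,0,0]}' 60
python3 -m creep '{"translation":[[0,0,0.05],[0,0,0.05],[0,0,0.05],[0,0,0.04],[0,0,0]],"turn":[[0,0,0],[0,0,0],[0,0,0],[0,0,0],[0,0,0]],"grip":[0,0,0,0,0]}'
python3 -c "
from h import *
need(.628,.0403,.0201)"
```

```text
time_s: 9.5
tool_pos: [0.6278, 0.041, 0.0358]
tool_rot: [-180.0, -0.1, 12.8]
force: [1.6, 1.5, -0.4]
grip_width: 0.0581
grasp_force: 60.0
time_s: 10.12
tool_pos: [0.6269, 0.0407, 0.0203]
tool_rot: [-180.0, 0.0, 12.8]
force: [1.0, 0.5, -0.8]
grip_width: 0.058
grasp_force: 60.0
tcp [0.6269 0.0407 0.0203] [-1.7999e+02  2.0000e-02  1.2830e+01] t 10.12 F [ 1.   0.5 -0.8] w 0.05803302411308617 59.999574422836304
need units [0.012 0.008 0.002]
```

```bash

python3 -m creep '{"translation":[[0,0,0.02],[0,0,0.02],[0,0,0]],"turn":[[0,0,0],[0,0,0],[0,0,0]],"grip":[0,0,0]}' 60
python3 - <<'E'
from h import *
d=cam('side');need(.628,.0403,.0201)
x=cv2.resize(cv2.cvtColor(d['frame'],cv2.COLOR_RGB2BGR)[200:310,170:310],None,fx=5,fy=5,interpolation=cv2.INTER_CUBIC);cv2.imwrite('pics/s5.png',x)
E
```

```text
time_s: 10.5
tool_pos: [0.6269, 0.0407, 0.0201]
tool_rot: [179.9, 0.0, 12.8]
force: [-4.8, -1.4, 15.9]
grip_width: 0.0583
grasp_force: 60.0
tcp [0.6269 0.0407 0.0201] [1.7994e+02 3.0000e-02 1.2820e+01] t 10.55 F [-4.3 -0.3 15.2] w 0.05815241824773119 60.006274580955505
need units [0.012 0.008 0.   ]
```

View pics/s5.png

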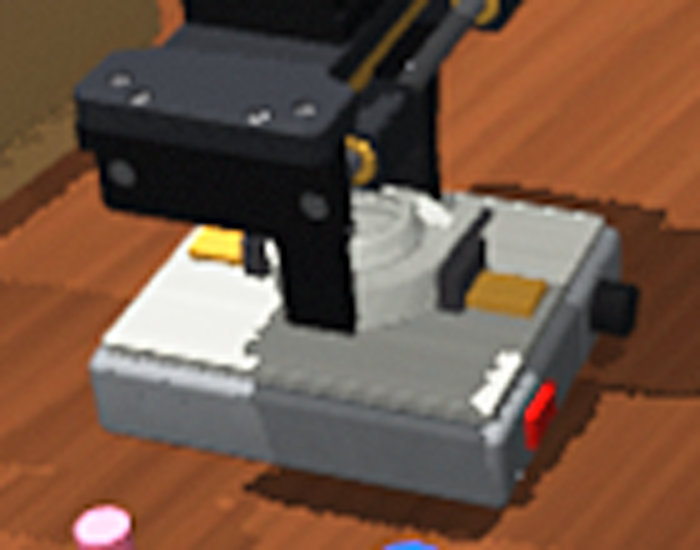

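The base is seated flat: a push stopped at plate contact with 15 N. Now I'll release, lift and measure.

```bash

python3 -m creep '{"translation":[[0,0,-0.025],[0,0,0],[0,0,0],[0,0,0],[0,0,0]],"turn":[[0,0,0],[0,0,0],[0,0,0],[0,0,0],[0,0,0]],"grip":[0.9,0.9,0.9,0.9,0.9]}' 60
python3 -m creep '{"translation":[[0,0,-0.3],[0,0,-0.5],[0,0,-0.5],[-0.4,0,-0.5],[-0.4,0,-0.2]],"turn":[[0,0,0],[0,0,0],[0,0,0],[0,0,0],[0,0,0]],"grip":[0.9,0.9,0.9,0.9,0.9]}' 30
python3 -m creep '{"translation":[[0,0,0],[0,0,0]],"turn":[[0,0,0],[0,0,0]],"grip":[0.9,0.9]}' 30
python3 - <<'E'
from h import *
cam('wrist');cam('top')
for n in('wrist','top'):
    circ(n,.6275,.04,.024,.057,.066);circ(n,.6275,.04,.031,.049,.055)
    P=cloud(load(n)).reshape(-1,3);m=(np.hypot(P[:,0]-.6275,P[:,1]-.0405)<.0285)&(np.hypot(P[:,0]-.6275,P[:,1]-.0405)>.0225)&(abs(P[:,2]-.052)<.006);Q=P[m]
    print('plane',np.linalg.lstsq(np.c_[Q[:,:2]-[.6275,.04],np.ones(len(Q))],Q[:,2],rcond=None)[0])
need(.4312,.1826,.12)
E
```

```text
time_s: 11.18
tool_pos: [0.6268, 0.0407, 0.0193]
tool_rot: [-180.0, 0.0, 12.8]
force: [0.8, 0.4, 0.4]
grip_width: 0.0784
grasp_force: 0.0
time_s: 11.8
tool_pos: [0.5653, 0.027, 0.1822]
tool_rot: [180.0, -0.2, 12.9]
force: [0.8, -0.1, 0.9]
grip_width: 0.0783
grasp_force: 0.0
time_s: 12.05
tool_pos: [0.5648, 0.0264, 0.1794]
tool_rot: [180.0, -0.0, 12.8]
force: [-0.4, -1.0, -1.2]
grip_width: 0.0782
grasp_force: 0.0
wrist 808 mid [0.6265 0.0409 0.0604] size [0.0359 0.0359 0.0063] circ ((626.5115966796875, 40.98408126831055), 18.88761329650879)
wrist 3655 mid [0.6273 0.041  0.0525] size [0.0579 0.0561 0.0042] circ ((627.4784545898438, 40.06697082519531), 30.982261657714844)
plane [-0.00230928  0.00093803  0.05217128]Traceback (most recent call last):
  File "<stdin>", line 4, in <module>
  File "h.py", line 29, in circ
    a=np.percentile(Q,1,axis=0);b=np.percentile(Q,99,axis=0)
    return _quantile_unchecked(
        a, q, axis, out, overwrite_input, method, keepdims, weights)
    return _ureduce(a,
                    func=_quantile_ureduce_func,
    ...<5 lines>...
                    overwrite_input=overwrite_input,
                    method=method)
    r = func(a, **kwargs)
    result = _quantile(arr,
                       quantiles=q,
    ...<2 lines>...
                       out=out,
                       weights=wgt)
    slices_having_nans = np.isnan(arr[-1, ...])
                                  ~~~^^^^^^^^^
IndexError: index -1 is out of bounds for axis 0 with size 0
```

```bash

python3 -m creep '{"translation":[[-0.24,-0.455,-0.25],[-0.24,-0.455,0],[-0.24,-0.455,0],[-0.24,-0.455,0],[-0.24,-0.455,0]],"turn":[[0,0,0],[0,0,0],[0,0,0],[0,0,0],[0,0,0]],"grip":[0.5,0.5,0.5,0.5,0.5]}' 30
python3 -m creep '{"translation":[[0,0,0],[0,0,0]],"turn":[[0,0,0],[0,0,0]],"grip":[0.5,0.5]}' 30
python3 - <<'E'
from h import *
save(cam('wrist'),'w6.png')
P=cloud(load('wrist')).reshape(-1,3);f=load('wrist')['frame'].reshape(-1,3).astype(int)
m=(np.hypot(P[:,0]-.4312,P[:,1]-.1826)<.03)&(P[:,2]>.068)&(P[:,2]<.082);Q=P[m];print(len(Q),((Q.min(0)+Q.max(0))/2).round(4),np.ptp(Q,axis=0).round(4))
tips();need(.4312,.1826,.12)
E
```

```text
time_s: 12.78
tool_pos: [0.4298, 0.1841, 0.199]
tool_rot: [-179.9, 0.1, 12.9]
force: [0.3, 0.1, -0.6]
grip_width: 0.045
grasp_force: 0.0
time_s: 13.02
tool_pos: [0.4311, 0.1823, 0.1993]
tool_rot: [180.0, 0.0, 12.8]
force: [-0.2, -0.4, 0.1]
grip_width: 0.0436
grasp_force: 0.0
224 [0.4315 0.1844 0.0719] [0.0134 0.0133 0.0071]
w 0.043743397000860045 tcp z 0.19926452724012933 tip behind tcp [-0.0228 -0.0228 -0.0226 -0.0225 -0.0224 -0.0224 -0.0223 -0.0221 -0.022
 -0.0219 -0.0219 -0.0215]
tcp [0.4313 0.1818 0.1993] [-1.7997e+02  4.0000e-02  1.2730e+01] t 13.12 F [ 0.  -0.8  0.1] w 0.043743397000860045 0.0
need units [ 0.002 -0.01   0.991]
```

View pics/w6.png

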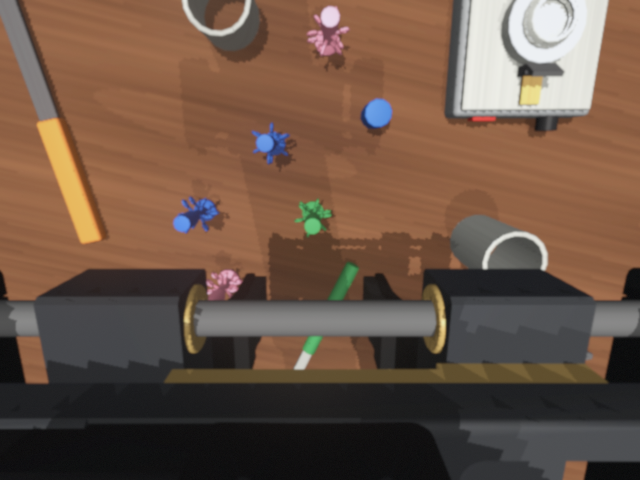

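The wrist view shows the green tree's head at (313,226), between the fingers. The neighbours, pink at (225,285) and blue at (270,143), are clear. I'll narrow the fingers and descend part way.

```bash

python3 -m creep '{"translation":[[0.004,-0.02,0.4],[0,0,0.5],[0,0,0.4],[0,0,0],[0,0,0]],"turn":[[0,0,0],[0,0,0],[0,0,0],[0,0,0],[0,0,0]],"grip":[0.35,0.35,0.35,0.35,0.35]}' 12
python3 - <<'E'
from h import *
tips();need(.4314,.1838,.031)
d=cam('wrist');P=cloud(d).reshape(-1,3)
m=(np.hypot(P[:,0]-.4312,P[:,1]-.1826)<.015)&(P[:,2]>.066)&(P[:,2]<.079);Q=P[m];print(len(Q),((Q.min(0)+Q.max(0))/2).round(4),np.ptp(Q,axis=0).round(4))
E
```

```text
time_s: 13.75
tool_pos: [0.4317, 0.1843, 0.0966]
tool_rot: [-180.0, -0.1, 12.8]
force: [-0.3, 0.0, 0.2]
grip_width: 0.0301
grasp_force: 0.0
w 0.030984494538419824 tcp z 0.09703626370518528 tip behind tcp [-0.0232 -0.0232 -0.0232 -0.0232 -0.0229 -0.0228 -0.0227 -0.0225 -0.0225
 -0.0223 -0.0222 -0.0221]
tcp [0.432  0.1845 0.097 ] [-1.7998e+02 -1.3000e-01  1.2780e+01] t 13.8 F [ 0.  -0.7  0.8] w 0.030984494538419824 0.0
need units [-0.011  0.007  0.825]
516 [0.4312 0.1847 0.0712] [0.0143 0.0137 0.0103]
```

```bash

python3 -m creep '{"translation":[[-0.01,0,0.25],[0,0,0.25],[0,0,0.2],[0,0,0.12],[0,0,0]],"turn":[[0,0,0],[0,0,0],[0,0,0],[0,0,0],[0,0,0]],"grip":[0.35,0.35,0.35,0.35,0.35]}' 12
python3 -m creep '{"translation":[[0,0,0],[0,0,0],[0,0,0],[0,0,0]],"turn":[[0,0,0],[0,0,0],[0,0,0],[0,0,0]],"grip":[0,0,0,0]}' 15
python3 -c "
from h import *
tips();need(.6268,.0408,.2)"
```

```text
time_s: 14.48
tool_pos: [0.4296, 0.1841, 0.0298]
tool_rot: [-180.0, 0.0, 12.8]
force: [-0.1, -0.5, 0.8]
grip_width: 0.0304
grasp_force: 0.0
time_s: 14.98
tool_pos: [0.4303, 0.1842, 0.0305]
tool_rot: [180.0, -0.1, 12.8]
force: [-0.8, -0.6, 3.1]
grip_width: 0.0132
grasp_force: 15.0
w 0.013402901889687069 tcp z 0.030466526705386084 tip behind tcp [0.0095 0.0126]
tcp [0.4303 0.1842 0.0305] [ 1.7999e+02 -6.0000e-02  1.2820e+01] t 15.03 F [ 0.3 -0.9  4.5] w 0.013402901889687069 14.999618288129568
need units [ 1.999  2.293 -2.117]
```

```bash

python3 -m creep '{"translation":[[0,0,-0.15],[0,0,-0.4],[0,0,-0.5],[0,0,-0.5],[0,0,-0.15]],"turn":[[0,0,0],[0,0,0],[0,0,0],[0,0,0],[0,0,0]],"grip":[0,0,0,0,0]}' 15
python3 - <<'E'
from h import *
d=cam('side');need(.6268,.0408,.17)
save(d,'s7.png')
E
```

```text
time_s: 15.65
tool_pos: [0.4311, 0.1848, 0.1689]
tool_rot: [180.0, -0.3, 12.8]
force: [0.6, 0.2, -1.4]
grip_width: 0.0137
grasp_force: 15.0
tcp [0.4312 0.1847 0.1689] [179.95  -0.25  12.83] t 15.7 F [ 0.9  0.7 -0.1] w 0.013520518632855303 14.999470920301974
need units [ 1.985  2.297 -0.003]
```

View pics/s7.png

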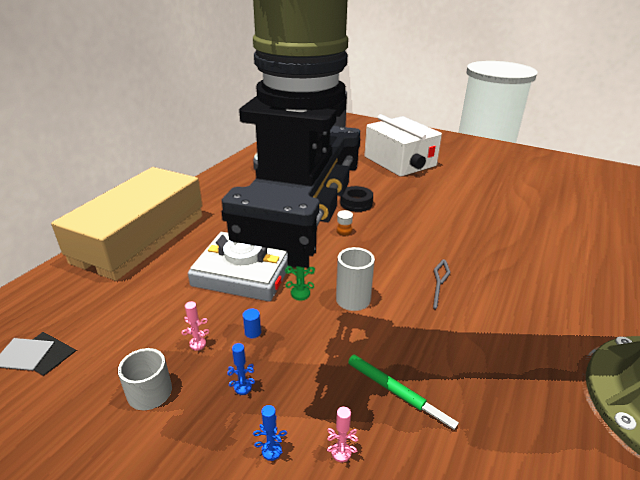

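The tree is held upright, with its foot at about (300,297). Now I'll move it above the base.

```bash

python3 -m creep '{"translation":[[0.39,0.46,0],[0.395,0.46,0],[0.395,0.46,0],[0.395,0.46,0],[0.395,0.46,0]],"turn":[[0,0,0],[0,0,0],[0,0,0],[0,0,0],[0,0,0]],"grip":[0,0,0,0,0]}' 15
python3 -m creep '{"translation":[[0,0,0.4],[0,0,0.1],[0,0,0]],"turn":[[0,0,0],[0,0,0],[0,0,0]],"grip":[0,0,0]}' 15
cat >> h.py <<'E'
def green(z0,z1):
    d=load('side');P=cloud(d).reshape(-1,3);f=d['frame'].reshape(-1,3).astype(int)
    g=(f[:,1]>f[:,0]+40)&(f[:,1]>f[:,2]+30)&(np.hypot(P[:,0]-.627,P[:,1]-.041)<.05)
    Q=P[g];print('green',len(Q),'zmin/max',np.percentile(Q[:,2],[1,99]).round(4))
    q=Q[(Q[:,2]>z0)&(Q[:,2]<z1)];R=cv2.Rodrigues(d['rvec'])[0];c=-R.T@d['tvec'].ravel()
    print('band',len(q),q.mean(0).round(4),'min',q.min(0).round(4),'max',q.max(0).round(4),'cam',c.round(3))
E
python3 - <<'E'
from h import *
d=cam('side');need(.6268,.0408,.0825)
green(.0,.2)
x=cv2.resize(cv2.cvtColor(d['frame'],cv2.COLOR_RGB2BGR)[150:310,160:320],None,fx=3.6,fy=3.6,interpolation=cv2.INTER_CUBIC);cv2.imwrite('pics/s8.png',x)
E
```

```text
time_s: 16.32
tool_pos: [0.6245, 0.0387, 0.164]
tool_rot: [-180.0, 0.2, 12.8]
force: [-0.5, 0.9, 0.6]
grip_width: 0.0136
grasp_force: 15.0
time_s: 16.7
tool_pos: [0.623, 0.0405, 0.1249]
tool_rot: [-180.0, 0.1, 12.9]
force: [0.6, -0.5, -0.8]
grip_width: 0.0137
grasp_force: 15.0
tcp [0.6238 0.0406 0.1262] [-1.7999e+02  2.0000e-02  1.2920e+01] t 16.75 F [-0.3  0.5 -0.9] w 0.013333605029378658 14.999683562200516
need units [0.037 0.006 0.546]
green 270 zmin/max [0.0965 0.1451]
band 270 [0.622  0.0454 0.1163] min [0.6069 0.0265 0.0961] max [0.6405 0.0567 0.1466] cam [0.228 0.526 0.476]
```

View pics/s8.png

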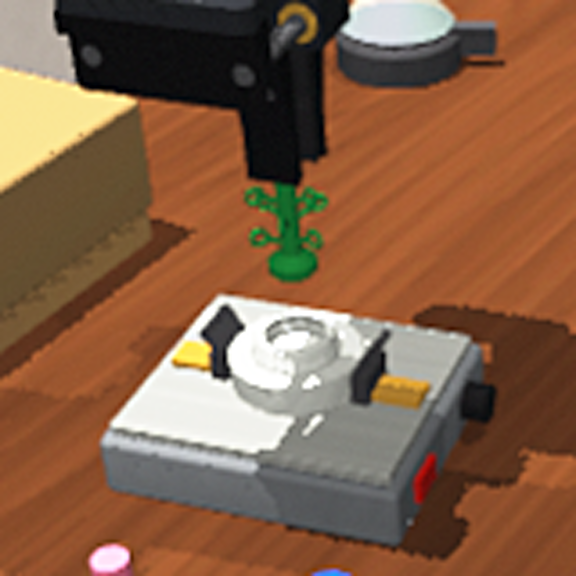

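The tree hangs upright, its foot at crop (293,265), above the socket at about (297,335). I'll check the centring from these pixels.

```bash

python3 - <<'E'
from h import *
d=load('side');print('foot',at_z(d,160+293/3.6,150+265/3.6,.0988).round(4),'tip rim socket',at_z(d,160+296/3.6,150+334/3.6,.062).round(4))
P=cloud(d).reshape(-1,3);f=d['frame'].reshape(-1,3).astype(int)
g=(f[:,1]>f[:,0]+40)&(f[:,1]>f[:,2]+30)&(np.hypot(P[:,0]-.627,P[:,1]-.041)<.05)
q=P[g&(P[:,2]<.1025)]
from scipy.optimize import least_squares
print(len(q),least_squares(lambda c:np.hypot(q[:,0]-c[0],q[:,1]-c[1])-.011,[.624,.041],loss='soft_l1',f_scale=.001).x)
P2=P[(np.hypot(P[:,0]-.627,P[:,1]-.041)<.032)&(P[:,2]>.040)&(P[:,2]<.049)]
print(len(P2),least_squares(lambda c:np.hypot(P2[:,0]-c[0],P2[:,1]-c[1])-.030,[.627,.041],loss='soft_l1',f_scale=.001).x)
E
```

```text
foot [0.622  0.0441 0.0988] tip rim socket [0.6245 0.0437 0.062 ]
63 [0.62652949 0.04130485]
152 [0.62836777 0.0418708 ]
```

```bash

python3 -m creep '{"translation":[[0.025,0.0,0.15],[0,0,0.2],[0,0,0.08],[0,0,0.03],[0,0,0]],"turn":[[0,0,0],[0,0,0],[0,0,0],[0,0,0],[0,0,0]],"grip":[0,0,0,0,0]}' 15
python3 -m creep '{"translation":[[0,0,0.03],[0,0,0.03],[0,0,0.02],[0,0,0]],"turn":[[0,0,0],[0,0,0],[0,0,0],[0,0,0]],"grip":[0,0,0,0]}' 15
python3 -c "
from h import *
cam('side');green(.058,.2);need(.6268,.0408,.0825)"
```

```text
time_s: 17.38
tool_pos: [0.6263, 0.0402, 0.0892]
tool_rot: [180.0, -0.0, 12.8]
force: [0.3, 0.2, -0.0]
grip_width: 0.0138
grasp_force: 15.0
time_s: 17.88
tool_pos: [0.6262, 0.0401, 0.0828]
tool_rot: [180.0, 0.0, 12.8]
force: [0.1, -1.1, 0.4]
grip_width: 0.0137
grasp_force: 15.0
green 224 zmin/max [0.0576 0.0963]
band 218 [0.6254 0.0448 0.0765] min [0.6099 0.0256 0.0581] max [0.6427 0.0575 0.1029] cam [0.228 0.526 0.476]
tcp [0.6263 0.0401 0.0828] [180.     0.    12.83] t 17.93 F [ 0.1 -0.  -0.2] w 0.013367459792184127 14.999552133958787
need units [ 0.008 -0.007  0.004]
```

```bash

python3 -m creep '{"translation":[[0,0,0.012],[0,0,0],[0,0,0]],"turn":[[0,0,0],[0,0,0],[0,0,0]],"grip":[0,0,0]}' 15
python3 -m creep '{"translation":[[0,0,0],[0,0,0],[0,0,0],[0,0,0],[0,0,0]],"turn":[[0,0,0],[0,0,0],[0,0,0],[0,0,0],[0,0,0]],"grip":[0.15,0.2,0.3,0.35,0.4]}' 15
python3 -m creep '{"translation":[[0,0,-0.2],[0,0,-0.4],[0,0,-0.5],[-0.3,0,-0.4],[-0.3,0,0]],"turn":[[0,0,0],[0,0,0],[0,0,0],[0,0,0],[0,0,0]],"grip":[0.4,0.4,0.9,0.9,0.9]}' 15
python3 -m creep '{"translation":[[0,0,0],[0,0,0]],"turn":[[0,0,0],[0,0,0]],"grip":[0.9,0.9]}' 15
python3 - <<'E'
from h import *
for n in('side','wrist'): save(cam(n),n+'9.png')
P=cloud(load('wrist')).reshape(-1,3)
m=(np.hypot(P[:,0]-.627,P[:,1]-.041)<.03)&(P[:,2]>.115)&(P[:,2]<.135);Q=P[m];print('head',len(Q),((Q.min(0)+Q.max(0))/2).round(4),np.ptp(Q,axis=0).round(4))
a=cv2.imread('pics/side9.png')[150:310,160:320];b=cv2.imread('pics/wrist9.png')[:260,180:440]
cv2.imwrite('pics/m9.png',np.hstack([cv2.resize(a,(400,400),interpolation=cv2.INTER_CUBIC),cv2.resize(b,(400,400))]))
need(.4395,.0141,.2)
E
```

```text
time_s: 18.3
tool_pos: [0.6266, 0.0402, 0.0825]
tool_rot: [180.0, -0.1, 12.8]
force: [-0.6, -0.8, 4.7]
grip_width: 0.0132
grasp_force: 15.0
time_s: 18.92
tool_pos: [0.6261, 0.0401, 0.0816]
tool_rot: [-180.0, 0.0, 12.8]
force: [0.1, -0.1, -0.6]
grip_width: 0.032
grasp_force: 0.0
time_s: 19.55
tool_pos: [0.5812, 0.0304, 0.2064]
tool_rot: [179.9, -0.4, 12.9]
force: [0.0, 0.3, -0.3]
grip_width: 0.0569
grasp_force: 0.0
time_s: 19.8
tool_pos: [0.58, 0.0295, 0.2023]
tool_rot: [180.0, -0.1, 12.8]
force: [0.3, 0.8, -0.0]
grip_width: 0.0747
grasp_force: 0.0
head 333 [0.6273 0.0405 0.1248] [0.0137 0.0136 0.0064]
tcp [0.5799 0.0297 0.2017] [-179.97   -0.     12.84] t 19.9 F [ 0.9 -0.6  0.2] w 0.07704887563971165 0.0
need units [-1.755 -0.2    0.022]
```

View pics/m9.png

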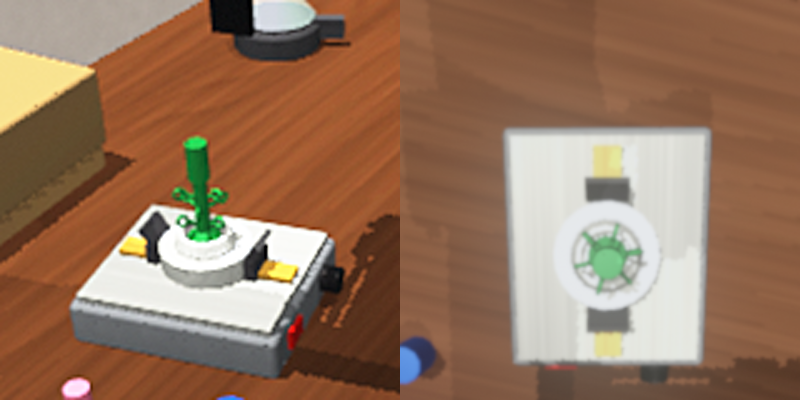

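The tree stands upright in the socket, centred at about (.627,.0405). Next is the tall flask.

```bash

python3 -m creep '{"translation":[[-0.35,-0.04,0],[-0.35,-0.04,0],[-0.35,-0.04,0],[-0.35,-0.04,0],[-0.355,-0.04,0]],"turn":[[0,0,0],[0,0,0],[0,0,0],[0,0,0],[0,0,0]],"grip":[0.9,0.9,0.9,0.9,0.9]}' 40
python3 -m creep '{"translation":[[0,0,0],[0,0,0]],"turn":[[0,0,0],[0,0,0]],"grip":[0.9,0.9]}' 40
python3 - <<'E'
from h import *
cam('wrist');circ('wrist',.4395,.0141,.04,.074,.086);need(.4395,.0141,.0235)
E
```

```text
time_s: 20.52
tool_pos: [0.4385, 0.0142, 0.2017]
tool_rot: [-180.0, 0.0, 12.9]
force: [0.5, 1.8, -0.4]
grip_width: 0.0782
grasp_force: 0.0
time_s: 20.78
tool_pos: [0.4399, 0.0142, 0.202]
tool_rot: [-180.0, -0.0, 12.9]
force: [0.5, -0.1, 0.6]
grip_width: 0.0783
grasp_force: 0.0
wrist 1032 mid [0.4396 0.0137 0.078 ] size [0.052  0.0518 0.0073] circ ((439.4046630859375, 13.890069007873535), 27.063777923583984)
tcp [0.4399 0.0143 0.202 ] [-1.7997e+02 -4.0000e-02  1.2860e+01] t 20.82 F [ 0.2 -0.1 -0.3] w 0.0782234524583387 0.0
need units [-7.000e-03  2.000e-03  2.231e+00]
```

```bash

python3 -m creep '{"translation":[[-0.006,0.004,0.5],[0,0,0.5],[0,0,0.5],[0,0,0.45],[0,0,0.28]],"turn":[[0,0,0],[0,0,0],[0,0,0],[0,0,0],[0,0,0]],"grip":[0.9,0.9,0.9,0.9,0.9]}' 40
python3 -m creep '{"translation":[[0,0,0],[0,0,0],[0,0,0],[0,0,0],[0,0,0]],"turn":[[0,0,0],[0,0,0],[0,0,0],[0,0,0],[0,0,0]],"grip":[0.9,0,0,0,0]}' 40
python3 -m creep '{"translation":[[0,0,0],[0,0,0]],"turn":[[0,0,0],[0,0,0]],"grip":[0,0]}' 40
```

```text
time_s: 21.45
tool_pos: [0.4383, 0.0143, 0.0214]
tool_rot: [-179.9, 0.1, 12.9]
force: [0.8, 0.3, 0.3]
grip_width: 0.0783
grasp_force: 0.0
time_s: 22.08
tool_pos: [0.4392, 0.0134, 0.0242]
tool_rot: [179.9, -0.1, 12.8]
force: [-0.5, -0.7, 3.6]
grip_width: 0.0526
grasp_force: 39.8
time_s: 22.32
tool_pos: [0.4392, 0.0134, 0.0242]
tool_rot: [180.0, -0.1, 12.8]
force: [-1.1, -0.3, 5.9]
grip_width: 0.0525
grasp_force: 39.8
```

```bash

python3 -m creep '{"translation":[[0,0,-0.2],[0,0,-0.45],[0,0,-0.5],[0,0,-0.5],[0,0,-0.4]],"turn":[[0,0,0],[0,0,0],[0,0,0],[0,0,0],[0,0,0]],"grip":[0,0,0,0,0]}' 40
python3 -c "
from h import *
need(.6269,.0404,.185)"
```

```text
time_s: 22.95
tool_pos: [0.4385, 0.0137, 0.1896]
tool_rot: [180.0, -0.1, 12.9]
force: [0.8, 0.2, -1.5]
grip_width: 0.0522
grasp_force: 39.8
tcp [0.4385 0.0137 0.1896] [ 1.7996e+02 -6.0000e-02  1.2850e+01] t 22.95 F [ 0.8  0.2 -1.5] w 0.05224177472736458 39.769466869757494
need units [2.37  0.199 0.06 ]
```

```bash

python3 -m creep '{"translation":[[0.47,0.04,0],[0.475,0.04,0],[0.475,0.04,0],[0.475,0.04,0],[0.475,0.039,0]],"turn":[[0,0,0],[0,0,0],[0,0,0],[0,0,0],[0,0,0]],"grip":[0,0,0,0,0]}' 40
python3 -m creep '{"translation":[[0,0,0],[0,0,0],[0,0,0]],"turn":[[0,0,0],[0,0,0],[0,0,0]],"grip":[0,0,0]}' 40
python3 - <<'E'
from h import *
d=cam('side');need(.6269,.0404,.0762)
P=cloud(d).reshape(-1,3)
from scipy.optimize import least_squares
def fit(lo,hi,r,R):
    q=P[(np.hypot(P[:,0]-.627,P[:,1]-.041)<R)&(P[:,2]>lo)&(P[:,2]<hi)]
    print(len(q),least_squares(lambda c:np.hypot(q[:,0]-c[0],q[:,1]-c[1])-r,[.627,.041],loss='soft_l1',f_scale=.001).x.round(4))
fit(.165,.18,.027,.03);fit(.115,.125,.007,.015);fit(.040,.049,.03,.032)
x=cv2.resize(cv2.cvtColor(d['frame'],cv2.COLOR_RGB2BGR)[110:310,160:320],None,fx=3,fy=3,interpolation=cv2.INTER_CUBIC);cv2.imwrite('pics/s10.png',x)
E
```

```text
time_s: 23.58
tool_pos: [0.6277, 0.0398, 0.1875]
tool_rot: [-180.0, 0.1, 12.8]
force: [0.2, -0.0, -1.6]
grip_width: 0.0526
grasp_force: 39.8
time_s: 23.95
tool_pos: [0.6261, 0.0398, 0.1879]
tool_rot: [179.9, 0.0, 12.8]
force: [-0.2, -0.3, -0.8]
grip_width: 0.0524
grasp_force: 39.8
tcp [0.6263 0.0397 0.188 ] [ 1.7993e+02 -1.0000e-02  1.2820e+01] t 24.0 F [-1.3  0.6 -1.7] w 0.05255707073578825 39.76918806454904
need units [ 0.009 -0.008  1.398]
343 [0.6276 0.0404]
58 [0.629  0.0416]
147 [0.6284 0.0418]
```

View pics/s10.png

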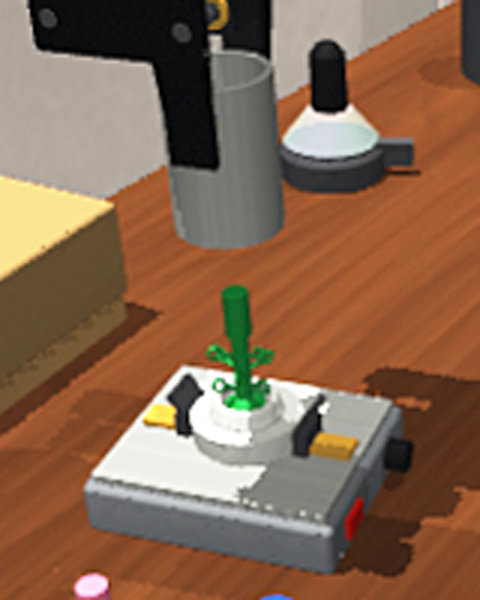

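The flask is held upright above the tree, off by about 1 mm. I'll correct that and lower it.

```bash

python3 -m creep '{"translation":[[0.013,-0.011,0.1],[0,0,0.15],[0,0,0.15],[0,0,0.2],[0,0,0.2]],"turn":[[0,0,0],[0,0,0],[0,0,0],[0,0,0],[0,0,0]],"grip":[0,0,0,0,0]}' 40
python3 -m creep '{"translation":[[0,0,0.2],[0,0,0.15],[0,0,0.05],[0,0,0]],"turn":[[0,0,0],[0,0,0],[0,0,0],[0,0,0]],"grip":[0,0,0,0]}' 40
python3 -m creep '{"translation":[[0,0,0.05],[0,0,0.05],[0,0,0.04],[0,0,0.04],[0,0,0]],"turn":[[0,0,0],[0,0,0],[0,0,0],[0,0,0],[0,0,0]],"grip":[0,0,0,0,0]}' 40
python3 -c "
from h import *
need(.6271,.0408,.0762)"
```

```text
time_s: 24.62
tool_pos: [0.6275, 0.0411, 0.1219]
tool_rot: [-180.0, 0.0, 12.8]
force: [0.5, -0.2, -2.4]
grip_width: 0.0523
grasp_force: 39.8
time_s: 25.12
tool_pos: [0.6279, 0.0412, 0.0914]
tool_rot: [180.0, -0.0, 12.8]
force: [0.5, 0.0, -1.6]
grip_width: 0.0526
grasp_force: 39.8
time_s: 25.75
tool_pos: [0.6276, 0.0411, 0.0767]
tool_rot: [-180.0, 0.0, 12.8]
force: [-0.6, 0.3, -1.4]
grip_width: 0.0523
grasp_force: 39.8
tcp [0.6276 0.0411 0.0767] [-1.800e+02  4.000e-02  1.282e+01] t 25.75 F [-0.6  0.3 -1.4] w 0.052263006658474345 39.76917888133919
need units [-0.007  0.002  0.006]
```

Just above contact. I'll press slightly, release, lift off and check.

```bash

python3 -m creep '{"translation":[[0,0,0.015],[0,0,0.005],[0,0,0]],"turn":[[0,0,0],[0,0,0],[0,0,0]],"grip":[0,0,0]}' 40
python3 -m creep '{"translation":[[0,0,0],[0,0,0],[0,0,0],[0,0,0],[0,0,0]],"turn":[[0,0,0],[0,0,0],[0,0,0],[0,0,0],[0,0,0]],"grip":[0.7,0.75,0.8,0.9,0.9]}' 30
python3 -m creep '{"translation":[[0,0,-0.2],[0,0,-0.4],[0,0,-0.5],[-0.3,0.1,-0.4],[-0.4,0.3,0]],"turn":[[0,0,0],[0,0,0],[0,0,0],[0,0,0],[0,0,0]],"grip":[0.9,0.9,0.9,0.9,1]}' 30
python3 -m creep '{"translation":[[0,0,0],[0,0,0]],"turn":[[0,0,0],[0,0,0]],"grip":[1,1]}' 15
python3 - <<'E'
from h import *
need(.562,-.266,.2)
cam('wrist');cam('top');d=cam('side')
circ('wrist',.627,.041,.04,.126,.14);circ('top',.627,.041,.04,.126,.14);circ('top',.562,-.266,.05,.02,.031)
x=cv2.resize(cv2.cvtColor(d['frame'],cv2.COLOR_RGB2BGR)[150:310,160:320],None,fx=3.6,fy=3.6,interpolation=cv2.INTER_CUBIC);cv2.imwrite('pics/s11.png',x)
E
```

```text
time_s: 26.12
tool_pos: [0.628, 0.0412, 0.0763]
tool_rot: [180.0, -0.0, 12.8]
force: [-2.1, -0.6, 5.1]
grip_width: 0.0524
grasp_force: 39.8
time_s: 26.75
tool_pos: [0.6279, 0.0412, 0.0754]
tool_rot: [-180.0, -0.0, 12.8]
force: [1.0, 0.4, 0.5]
grip_width: 0.0766
grasp_force: 0.0
time_s: 27.38
tool_pos: [0.5822, -0.0001, 0.2]
tool_rot: [179.9, -0.4, 13.1]
force: [-0.1, -0.2, -0.0]
grip_width: 0.0821
grasp_force: 0.0
time_s: 27.62
tool_pos: [0.5807, -0.002, 0.1963]
tool_rot: [180.0, -0.1, 12.8]
force: [0.3, 0.4, 0.5]
grip_width: 0.0866
grasp_force: 0.0
tcp [ 0.5807 -0.002   0.1963] [ 1.7999e+02 -8.0000e-02  1.2830e+01] t 27.62 F [0.3 0.4 0.5] w 0.08657083885599125 0.0
need units [-0.961  3.166 -0.047]
wrist 1890 mid [0.628  0.0413 0.1299] size [0.0515 0.0517 0.0074] circ ((627.9710083007812, 41.443931579589844), 26.90494155883789)Traceback (most recent call last):
  File "<stdin>", line 4, in <module>
  File "h.py", line 29, in circ
    a=np.percentile(Q,1,axis=0);b=np.percentile(Q,99,axis=0)
    return _quantile_unchecked(
        a, q, axis, out, overwrite_input, method, keepdims, weights)
    return _ureduce(a,
                    func=_quantile_ureduce_func,
    ...<5 lines>...
                    overwrite_input=overwrite_input,
                    method=method)
    r = func(a, **kwargs)
    result = _quantile(arr,
                       quantiles=q,
    ...<2 lines>...
                       out=out,
                       weights=wgt)
    slices_having_nans = np.isnan(arr[-1, ...])
                                  ~~~^^^^^^^^^
IndexError: index -1 is out of bounds for axis 0 with size 0
```

Flask rim at the expected height, centred at (.628,.0413). On to the collar.

```bash

python3 -m creep '{"translation":[[-0.16,0.5,0],[-0.16,0.53,0],[-0.16,0.53,0],[-0.16,0.53,0],[-0.16,0.53,0]],"turn":[[0,0,0],[0,0,0],[0,0,0],[0,0,0],[0,0,0]],"grip":[1,1,1,1,1]}' 30
python3 -m creep '{"translation":[[-0.161,0.546,0],[0,0,0],[0,0,0]],"turn":[[0,0,0],[0,0,0],[0,0,0]],"grip":[1,1,1]}' 30
python3 - <<'E'
from h import *
cam('wrist');circ('wrist',.562,-.266,.05,.022,.031);need(.562,-.2662,-.015)
P=cloud(load('wrist')).reshape(-1,3);q=P[(np.hypot(P[:,0]-.562,P[:,1]+.266)<.035)&(P[:,2]>.02)&(P[:,2]<.032)];print(np.median(q,0))
d=cam('side');x=cv2.resize(cv2.cvtColor(d['frame'],cv2.COLOR_RGB2BGR)[150:310,160:320],None,fx=3.6,fy=3.6,interpolation=cv2.INTER_CUBIC);cv2.imwrite('pics/s11.png',x)
E
```

```text
time_s: 28.4
tool_pos: [0.5649, -0.2215, 0.1952]
tool_rot: [-180.0, -0.0, 12.9]
force: [0.6, -0.1, -0.1]
grip_width: 0.0869
grasp_force: 0.0
time_s: 28.78
tool_pos: [0.5622, -0.2651, 0.195]
tool_rot: [-179.9, -0.0, 12.9]
force: [-0.3, 0.9, -0.5]
grip_width: 0.0869
grasp_force: 0.0
wrist 2726 mid [ 0.5628 -0.2661  0.0256] size [0.0647 0.0646 0.0043] circ ((562.300048828125, -266.2396240234375), 34.54213333129883)
tcp [ 0.5624 -0.2644  0.1953] [-1.7992e+02 -2.0000e-02  1.2980e+01] t 28.82 F [ 1.4 -0.3  0.2] w 0.08737580273257935 0.0
need units [-0.011  0.025  2.628]
[ 0.56373468 -0.26587997  0.0260042 ]
```

View pics/s11.png

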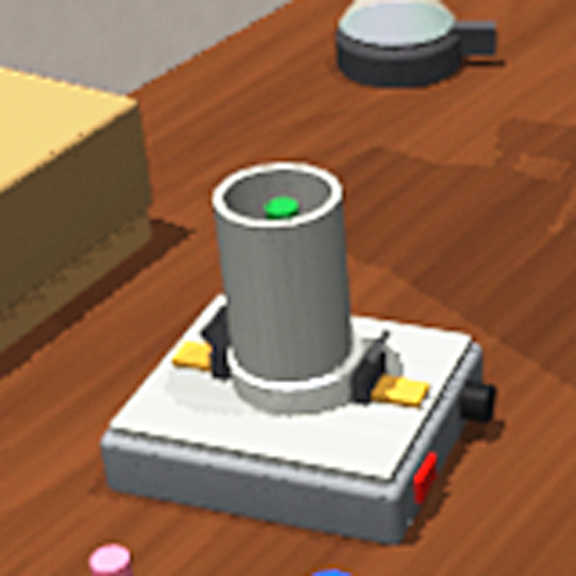

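The flask stands square on the base, with the tree's head showing inside at (282,207). Now I'll grasp the collar.

```bash

python3 -m creep '{"translation":[[-0.004,0.015,0.5],[0,0,0.5],[0,0,0.5],[0,0,0.5],[0,0,0.3]],"turn":[[0,0,0],[0,0,0],[0,0,0],[0,0,0],[0,0,0]],"grip":[1,1,1,1,1]}' 30
python3 -m creep '{"translation":[[0,0,0],[0,0,0]],"turn":[[0,0,0],[0,0,0]],"grip":[1,1]}' 30
python3 -c "
from h import *
need(.5625,-.2662,-.0135);cam('wrist');circ('wrist',.562,-.266,.05,.022,.031)"
```

```text
time_s: 29.5
tool_pos: [0.561, -0.2655, 0.0095]
tool_rot: [-179.9, 0.1, 13.0]
force: [-0.2, 0.1, 0.7]
grip_width: 0.0869
grasp_force: 0.0
time_s: 29.75
tool_pos: [0.5629, -0.2672, 0.0129]
tool_rot: [179.9, -0.1, 12.9]
force: [-0.3, 0.2, 1.0]
grip_width: 0.0867
grasp_force: 0.0
tcp [ 0.5629 -0.2672  0.0129] [ 1.7994e+02 -1.0000e-01  1.2910e+01] t 29.75 F [-0.3  0.2  1. ] w 0.08673924087719632 0.0
need units [-0.002 -0.013  0.33 ]
wrist 7132 mid [ 0.5631 -0.2654  0.0253] size [0.0657 0.0642 0.0043] circ ((562.5340576171875, -266.037353515625), 34.44930648803711)
```

```bash

python3 -m creep '{"translation":[[0,-0.014,0.1],[0,0,0.1],[0,0,0.07],[0,0,0.06],[0,0,0]],"turn":[[0,0,0],[0,0,0],[0,0,0],[0,0,0],[0,0,0]],"grip":[1,1,1,1,1]}' 30
python3 -m creep '{"translation":[[0,0,0],[0,0,0],[0,0,0],[0,0,0]],"turn":[[0,0,0],[0,0,0],[0,0,0],[0,0,0]],"grip":[0,0,0,0]}' 30
python3 -c "
from h import *
need(.5625,-.2662,-.0135)"
```

```text
time_s: 30.42
tool_pos: [0.5609, -0.2665, -0.0155]
tool_rot: [-180.0, 0.0, 12.8]
force: [-0.4, 0.6, 0.3]
grip_width: 0.0868
grasp_force: 0.0
time_s: 30.92
tool_pos: [0.5615, -0.2667, -0.0147]
tool_rot: [180.0, -0.0, 12.8]
force: [-0.7, 0.4, 0.9]
grip_width: 0.0683
grasp_force: 30.0
tcp [ 0.5615 -0.2667 -0.0147] [ 1.7998e+02 -2.0000e-02  1.2830e+01] t 30.93 F [-0.7  0.4  0.9] w 0.0682850893734172 30.000041231978685
need units [ 0.014 -0.004 -0.014]
```

```bash

python3 -m creep '{"translation":[[0,0,-0.2],[0,0,-0.45],[0,0,-0.55],[0,0,-0.6],[0,0,-0.5]],"turn":[[0,0,0],[0,0,0],[0,0,0],[0,0,0],[0,0,0]],"grip":[0,0,0,0,0]}' 30
python3 -c "
from h import *
need(.627,.0409,.17)"
```

```text
time_s: 31.55
tool_pos: [0.5617, -0.2666, 0.1723]
tool_rot: [179.9, -0.1, 12.8]
force: [0.6, -0.4, -1.3]
grip_width: 0.0686
grasp_force: 30.0
tcp [ 0.5617 -0.2666  0.1723] [ 1.7991e+02 -1.0000e-01  1.2850e+01] t 31.55 F [ 0.6 -0.4 -1.3] w 0.06858096402406087 29.999826955609024
need units [ 1.65  -3.566  0.026]
```

```bash

python3 -m creep '{"translation":[[0.23,-0.5,0],[0.235,-0.51,0],[0.235,-0.51,0],[0.235,-0.51,0],[0.235,-0.51,0]],"turn":[[0,0,0],[0,0,0],[0,0,0],[0,0,0],[0,0,0]],"grip":[0,0,0,0,0]}' 30
python3 -m creep '{"translation":[[0.235,-0.51,0],[0.235,-0.51,0],[0,0,0],[0,0,0],[0,0,0]],"turn":[[0,0,0],[0,0,0],[0,0,0],[0,0,0],[0,0,0]],"grip":[0,0,0,0,0]}' 30
python3 - <<'E'
from h import *
d=cam('side');need(.627,.0409,.1073)
P=cloud(d).reshape(-1,3)
from scipy.optimize import least_squares
def fit(lo,hi,r,R):
    q=P[(np.hypot(P[:,0]-.627,P[:,1]-.041)<R)&(P[:,2]>lo)&(P[:,2]<hi)]
    print(len(q),least_squares(lambda c:np.hypot(q[:,0]-c[0],q[:,1]-c[1])-r,[.627,.041],loss='soft_l1',f_scale=.001).x.round(4))
fit(.187,.208,.0345,.04);fit(.1,.125,.027,.03)
x=cv2.resize(cv2.cvtColor(d['frame'],cv2.COLOR_RGB2BGR)[110:310,160:320],None,fx=3,fy=3,interpolation=cv2.INTER_CUBIC);cv2.imwrite('pics/s12.png',x)
E
```

```text
time_s: 32.17
tool_pos: [0.6076, -0.0463, 0.1702]
tool_rot: [180.0, -0.0, 12.8]
force: [0.8, -0.4, -1.1]
grip_width: 0.069
grasp_force: 30.0
time_s: 32.8
tool_pos: [0.626, 0.038, 0.1693]
tool_rot: [179.9, 0.0, 12.7]
force: [0.6, 0.2, -0.8]
grip_width: 0.0687
grasp_force: 30.0
tcp [0.626  0.0381 0.1692] [1.7994e+02 2.0000e-02 1.2670e+01] t 32.85 F [ 0.1 -0.3 -1.8] w 0.06834624233971269 29.999565489124507
need units [ 0.02  -0.032  0.773]
596 [0.6296 0.0434]
701 [0.6292 0.0426]
```

View pics/s12.png

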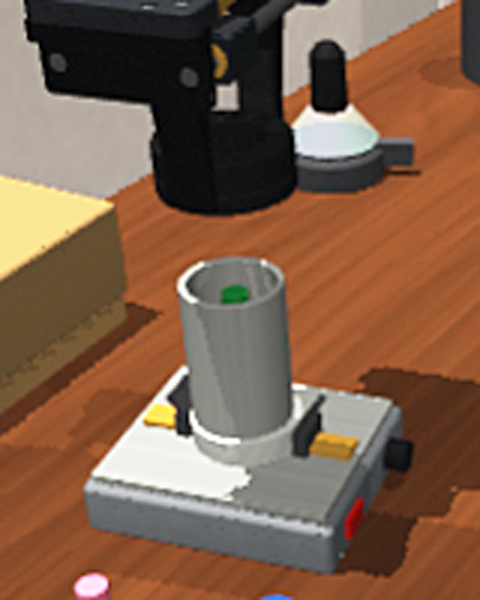

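The collar is level above the flask. I'll correct by about 3 mm and lower it gently, watching the force.

```bash

python3 -m creep '{"translation":[[0.02,-0.03,0.1],[0,0,0.2],[0,0,0.2],[0,0,0.1],[0,0,0]],"turn":[[0,0,0],[0,0,0],[0,0,0],[0,0,0],[0,0,0]],"grip":[0,0,0,0,0]}' 30
python3 -m creep '{"translation":[[0,0,0.04],[0,0,0.04],[0,0,0.04],[0,0,0]],"turn":[[0,0,0],[0,0,0],[0,0,0],[0,0,0]],"grip":[0,0,0,0]}' 30
python3 -c "
from h import *
need(.627,.0409,.1073)"
```

```text
time_s: 33.48
tool_pos: [0.6264, 0.0428, 0.1199]
tool_rot: [-180.0, 0.1, 12.8]
force: [0.1, -0.2, -1.0]
grip_width: 0.0687
grasp_force: 30.0
time_s: 33.98
tool_pos: [0.6269, 0.0428, 0.1112]
tool_rot: [180.0, 0.0, 12.8]
force: [-0.8, -0.2, 0.2]
grip_width: 0.0682
grasp_force: 30.0
tcp [0.6269 0.0428 0.1112] [1.800e+02 2.000e-02 1.283e+01] t 33.98 F [-0.8 -0.2  0.2] w 0.06823534250651388 29.99973169527948
need units [-0.004  0.023  0.049]
```

```bash

python3 -m creep '{"translation":[[0,0.018,0.02],[0,0,0.02],[0,0,0.015],[0,0,0.01],[0,0,0]],"turn":[[0,0,0],[0,0,0],[0,0,0],[0,0,0],[0,0,0]],"grip":[0,0,0,0,0]}' 30
python3 -c "
from h import *
need(.627,.0409,.1073)"
```

```text
time_s: 34.6
tool_pos: [0.6276, 0.0414, 0.1073]
tool_rot: [180.0, -0.0, 12.8]
force: [-2.2, -1.1, 5.2]
grip_width: 0.0686
grasp_force: 30.0
tcp [0.6276 0.0414 0.1073] [ 1.7996e+02 -3.0000e-02  1.2820e+01] t 34.6 F [-2.2 -1.1  5.2] w 0.06862228085081176 30.000841724686325
need units [-0.009  0.004  0.   ]
```

It's seated, with contact at exactly the expected height. Next: release, retreat and verify.

```bash

python3 -m creep '{"translation":[[0,0,0],[0,0,0],[0,0,0],[0,0,0],[0,0,0]],"turn":[[0,0,0],[0,0,0],[0,0,0],[0,0,0],[0,0,0]],"grip":[1,1,1,1,1]}' 30
python3 -m creep '{"translation":[[0,0,-0.15],[0,0,-0.4],[0,0,-0.5],[0,0,-0.3],[-0.3,0,0]],"turn":[[0,0,0],[0,0,0],[0,0,0],[0,0,0],[0,0,0]],"grip":[1,1,1,1,1]}' 30
python3 -m creep '{"translation":[[-0.4,0.4,0],[-0.4,0.4,0],[-0.3,0.4,0],[0,0.4,0],[0,0,0]],"turn":[[0,0,0],[0,0,0],[0,0,0],[0,0,0],[0,0,0]],"grip":[1,1,1,1,1]}' 30
python3 - <<'E'
from h import *
need(.6,0,.2);d=cam('side');save(d,'s13.png');cam('top')
P=cloud(load('top')).reshape(-1,3);q=P[(np.hypot(P[:,0]-.627,P[:,1]-.041)<.045)&(P[:,2]>.136)]
print(len(q),np.percentile(q[:,2],[5,50,95]),cv2.minEnclosingCircle((q[:,:2]*1000).astype(np.float32)))
a=q-q.mean(0);print(np.linalg.lstsq(np.c_[a[:,:2],np.ones(len(a))],a[:,2],rcond=None)[0])
E
```

```text
time_s: 35.22
tool_pos: [0.6273, 0.0415, 0.1062]
tool_rot: [-180.0, 0.0, 12.8]
force: [-0.3, -0.3, -0.1]
grip_width: 0.087
grasp_force: 0.0
time_s: 35.85
tool_pos: [0.6061, 0.0373, 0.2177]
tool_rot: [-180.0, -0.3, 12.9]
force: [-1.1, 0.2, -0.2]
grip_width: 0.0868
grasp_force: 0.0
time_s: 36.48
tool_pos: [0.5466, -0.1118, 0.2151]
tool_rot: [179.9, -0.0, 12.5]
force: [-1.0, 1.0, 0.4]
grip_width: 0.087
grasp_force: 0.0
tcp [ 0.5466 -0.1118  0.2151] [ 1.799e+02 -3.000e-02  1.252e+01] t 36.48 F [-1.   1.   0.4] w 0.08702610536956965 0.0
need units [ 0.954 -1.219  0.187]
811 [0.14170541 0.14767317 0.14996391] ((628.728759765625, 41.624855041503906), 34.74818801879883)
[ 8.39031310e-03 -1.78647161e-03  9.08499907e-17]
```

View pics/s13.png

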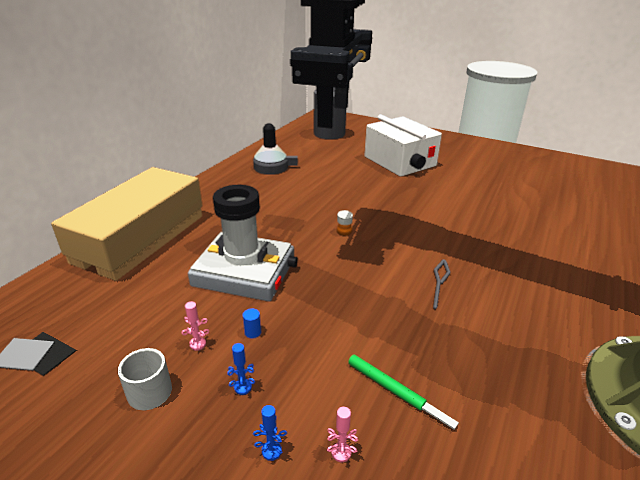

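The collar sits level on the flask at (237,203), its top at the expected 0.148 m. The bystanders haven't moved and the robot is clear, so I'm handing in.

```bash
python3 -c "
from cell import env
print(env.sign_off())"
```

```text
the job is handed in; nothing more can be done
None
```

The base, tree, tall flask and collar were seated in that order and each checked; the bystanders were left where they stood, and I handed the job in at about 36.5 s of the 136 s allowed; no verdict was shown.

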